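Read a rapid test: set the magnifier over the cassette and hold its lamp on

ROBOT

A 6-joint arm with a two-finger parallel gripper is mounted at the origin on the work surface. World frame = base frame: x ahead of the robot, y to its left, z up, the work surface at z = 0. Lengths are in m, angles in rad, forces in N, time in s.
With the tool pointing down it reaches from about 0.35 to 0.975 m from the base axis. Payload 4.9 kg.
Tool frame: the origin (TCP) lies at the very end of the fingers, on their centre line; the grasp point (between the pads) lies 19 mm behind it (ctrl.grasp_offset is the distance from the TCP to the grasp point, in m); z points along the fingers, y is the line along which they close (so a half turn about z gives the same grasp; the last joint's range is limited). The gripper opens to 85 mm and grips with 20 to 120 N. Pads are 22 mm wide; open, the fingers measure 114 mm over their backs; the gripper's body (76 mm by 85 mm) begins 54 mm behind the grasp point. The pads swing forward as they close: fully open they stand 13 mm farther back than shut.
Start: joints at [1.152, 0.053, 1.613, -0, 1.476, -0.119], TCP at [0.185, 0.597, 0.231] pointing down, gripper open.
Joint ranges: [-3.01, 3.01], [-1.01, 2.22], [0.06, 2.58], [-1.02, 4.17], [0.09, 2.62], [-3.14, 3.14]. Speed limits (rad/s): [2.57, 2.57, 3.14, 3.14, 3.14, 3.14].

INTERFACE

Orientations are given as a rotation vector (axis times angle).
In Python, from station import ctrl, optics gives the robot as it stands.
- The arm moves only by the shell command python3 -m handwheel 'ROWS' [OPENING] [FORCE]. ROWS is JSON, a list of rows, each an object of numbers: "tx", "ty", "tz": the shift along the tool's x, y, z in mm; "roll": the turn about the tool's z in rad. A call has 1 to 12 rows; each row shifts and turns the commanded pose from where the row before left it, along the tool's axes as they then stand; what a row does not reach is not made up. A row lasts 1/12 s, in which the tool goes at most 41.7 mm and 7.16 degrees, less where a joint would pass 70% of its speed; a pose out of reach is approached as far as the arm can. A call with a gripper value outside its range is refused whole. OPENING is the finger opening in mm, from 0 to 85.4, set as the call begins (- or left out, the last holds). The fingers move at their own pace and stop on an object; FORCE is the grip in N (left out, the last holds). Time passes only in rows, so rows that do not move let the fingers close. It gives the time, the measured TCP pose, the force, the opening and the grip force at its end, in the units of the state.
- ctrl.get_obs(): the state, without advancing time (a new reading comes with each control period).
- optics.get_image(name): name is "scene" or "top" or "wrist"; returns (picture, depth): 384x512x3 uint8, red, green, blue; 384x512 float32, m along the optical axis (not along the pixel's ray), 0 where there is no reading.
- optics.camera_params(name): a dict with "mtx" (3x3 intrinsics, pixels), "extrinsics" (4x4, takes a point from camera to world coordinates); the wrist camera has in their place "tool_from_camera" (4x4, takes a point from camera to tool coordinates, whose origin is the TCP and whose axes are the flange's). Camera axes: x right, y down, z forward; pixel columns grow to the right and rows downward; lengths in m; the calibration is good to about 2 mm. A picture is of the moment at which its call begins: read the wrist's pose just before it. camera_params takes no time and is no camera call.
- ctrl.finish_job(): hands the job in; it is judged then, once.
The state is a dict: "t": time; "q": joint angles; "dq": joint speeds; "effort": joint torques, N m; "tool_pos": TCP position; "tool_rot": TCP orientation; "contact_force": force on the tool from outside, world axes, zero at the start; "wrist_torque": the same for the moment, N m; "opening": finger opening in m; "grip_force": force on a finger pad.
Only numpy, scipy, OpenCV 4.12 (cv2) and the standard library are available. Lean on these libraries where they do the work, as an engineer would, in place of code of your own. Each camera call takes 0.05 s, during which the arm holds its last target. There are 200 camera calls.

TASK

Swing the magnifier so that its lens is centred over the test cassette and tilt it level, leaving the cassette in its nest. Then, with the fingertips, press the paddle of the lamp switch about half way down (between a third and two thirds of its travel), never down to its stop, and finish while still holding it there with the magnifier set. Do not shift anything else on the desk.

Things in the scene. Friction and masses are not known exactly. Their poses are not given: they have to be found in the camera images.
- swivel (a joint): swivel of the magnifier's arm about the vertical post of the reading stand, rad: 0 = arm points from the post along the stand's -x, towards the robot's side; grows as the arm swings towards the stand's +y (the robot's left), i.e. clockwise seen from above; range -1.6 to 1.6. It starts swung out to the left, between 1.05 and 1.4. Friction-held, it stays where it is left, takes 0.45 N m to move
- head_tilt (a joint): tilt of the magnifier head about the arm's length axis, rad, 0 = lens level, range -0.9 to 0.9. Negative = the knob at point knob is up, the far one down; starts between -0.7 and -0.35. Balanced and friction-held, it stays where it is left, takes 0.16 N m (about 3 N at a knob) to move; pressing the raised knob down brings it to 0
- pivot (a point): swivel axis at the height of the arm's middle, 145 mm above the desk, in the middle of a black hub 38 mm across and 34 mm high (top at 162 mm); turns with the arm: its -x runs along the arm, its z is up
- bar_grip (a point): middle of the arm, 85 mm from the swivel axis: aluminium bar 12 mm wide and 14 mm high, to be pinched across from above; the bar runs from the hub to 109 mm from the axis; same axes as pivot
- lens (a point): centre of the round magnifier lens, on the tilt axis, 160 mm from the swivel axis and 145 mm above the desk; ring 84 mm across and 12 mm thick; z is square to the lens, x along the arm.
- knob (a point): centre of the ball knob, 18 mm diameter, on the side of the ring that is up at the start, 58 mm from the lens centre square to the arm, on the side of smaller swivel values
- knob_far (a point): centre of a like ball knob on the other side of the ring
- cassette: white rapid test cassette 70 x 20 x 5 mm with an oblong result window in its middle; origin under its middle (directly under the window). It lies loose in one of three shallow nests (3 mm rims) of the stand's grey tray (270 x 290 x 22 mm); all nests lie under the lens's path, at swivel values -0.55, 0 and 0.55, and the other two hold the lancet and the ampoule
- paddle (a joint): hinged steel paddle of the lamp switch, rad: 0 = released, free end up (slope 0.30 rad); 0.30 = down at its stop, paddle level; half way is 0.15. A spring returns it: at the pad about 3 N to start, 6 N half way, 9 N at the stop
- paddle_pad (a point): middle of the top of the round rubber pad (32 mm diameter) near the paddle's free end, where it is pressed; 95 mm from the hinge. It goes down about 14 mm from released to half way and 28 mm to the stop; released it stands 73 mm above the desk
- paddle_hinge (a point): hinge axis of the paddle, 38 mm above the desk; its x points from the pad to the hinge. Fixed on the switch, which does not move
- switch: lamp switch: fixed grey base 150 x 66 x 26 mm with the paddle (40 mm wide) above it; origin under its middle, hinge at its +x end, pad over its -x end
- rack: small blue wire tube rack 69 x 93 x 66 mm with capped tubes up to 100 mm high, loose, left of the stand; not to be moved
- dropper_a: white dropper bottle, 26 mm diameter, 62 mm high, loose, between the stand and the switch on their far side; not to be moved
- dropper_b: white dropper bottle like the other, loose, on the near side; not to be moved
- pen_cup: dark pen cup, 76 mm diameter, 100 mm high, loose, far right; not to be moved
- swab_jar: clear jar, 76 mm diameter, 90 mm high, loose, behind and left of the stand; not to be moved
- lancet: lancet, teal body with grey tip, 54 x 12 x 10 mm, loose in one of the other nests; not to be moved
- ampoule: clear buffer ampoule with a flat white twist tab, 46 x 18 x 12 mm, loose in one of the other nests; not to be moved
Things that resemble listed ones, but are neither listed nor needed, are in the scene too. What is shaped like the switch but orange or turquoise is not meant.

How it is judged:
By the outcome, as a careful person would: the job done as asked, in the order asked, and still so for the second after the job is handed in, while the arm keeps its last pose, push and grip.
It also fails if it takes over 64 s, if anything falls off the work surface, if the arm or the gripper's body presses on something with over 40 N, if the wrist force passes 120 N, or if a joint passes its speed limit or range.

## Working session

There is one attempt and no reset: what is moved stays moved. The work goes in short steps, Python scripts to look and compute and a shell command to move; the robot and the scene stay as the last step left them, time stands still between calls to the robot, and variables do not carry over. Pictures are saved under pics/ and viewed, at most 10 in all, crops included, and the job is handed in when it is done.

```bash
ls; mkdir -p pics; cat > h.py <<'E'
import numpy as np, cv2
from scipy.spatial.transform import Rotation as R
from station import ctrl, optics
def cam(n):
    p=optics.camera_params(n); K=np.array(p["mtx"])
    if "extrinsics" in p: T=np.array(p["extrinsics"])
    else:
        o=ctrl.get_obs(); W=np.eye(4); W[:3,:3]=R.from_rotvec(o["tool_rot"]).as_matrix(); W[:3,3]=o["tool_pos"]; T=W@np.array(p["tool_from_camera"])
    im,d=optics.get_image(n); return im,d,K,T
def cloud(d,K,T):
    v,u=np.indices(d.shape); P=np.stack([(u-K[0,2])/K[0,0]*d,(v-K[1,2])/K[1,1]*d,d],-1)
    return P@T[:3,:3].T+T[:3,3]
def ray(u,v,K,T,z):
    r=T[:3,:3]@np.array([(u-K[0,2])/K[0,0],(v-K[1,2])/K[1,1],1]); return T[:3,3]+r*(z-T[2,3])/r[2]
E
python3 - <<'E'
from h import *
o=ctrl.get_obs(); print(o)
for n in("scene","top"):
    im,d,K,T=cam(n); np.savez(f"pics/{n}0.npz",im=im,d=d,K=K,T=T); print(n,T.round(3).tolist(),K.round(1).tolist())
    cv2.imwrite(f"pics/{n}0.png",cv2.resize(im[...,::-1],(800,600),interpolation=cv2.INTER_CUBIC))
E
```

```text
pics
{'t': 0.0, 'q': array([ 1.15198562e+00,  5.33324262e-02,  1.61426210e+00, -1.50441231e-05,
        1.47595744e+00, -1.19009111e-01]), 'dq': array([ 0.0001006 , -0.00168366,  0.00038907,  0.00060669, -0.00122513,
        0.00110597]), 'effort': array([ 5.19209025e-04, -3.93695140e+01, -3.70168376e+01, -1.05462527e-04,
        7.18493204e-03, -1.43769881e-06]), 'tool_pos': array([0.18434589, 0.59656911, 0.2300972 ]), 'tool_rot': array([-4.69087561e-01, -3.10586102e+00,  2.97283487e-03]), 'contact_force': array([-0.30933258,  0.04187647, -0.41540831]), 'wrist_torque': array([-0.0168874 ,  0.00196576,  0.00337859]), 'grip_force': 0.0, 'opening': 0.08543511789762102}
scene [[0.548, 0.439, -0.712, 1.373], [0.836, -0.289, 0.466, -0.635], [-0.001, -0.851, -0.525, 0.798], [0.0, 0.0, 0.0, 1.0]] [[432.0, 0.0, 247.1], [0.0, 432.0, 191.0], [0.0, 0.0, 1.0]]
top [[0.004, -0.985, 0.174, 0.246], [-1.0, -0.008, -0.024, 0.009], [0.025, -0.174, -0.984, 1.275], [0.0, 0.0, 0.0, 1.0]] [[407.8, 0.0, 252.8], [0.0, 407.8, 185.5], [0.0, 0.0, 1.0]]
```

View pics/scene0.png

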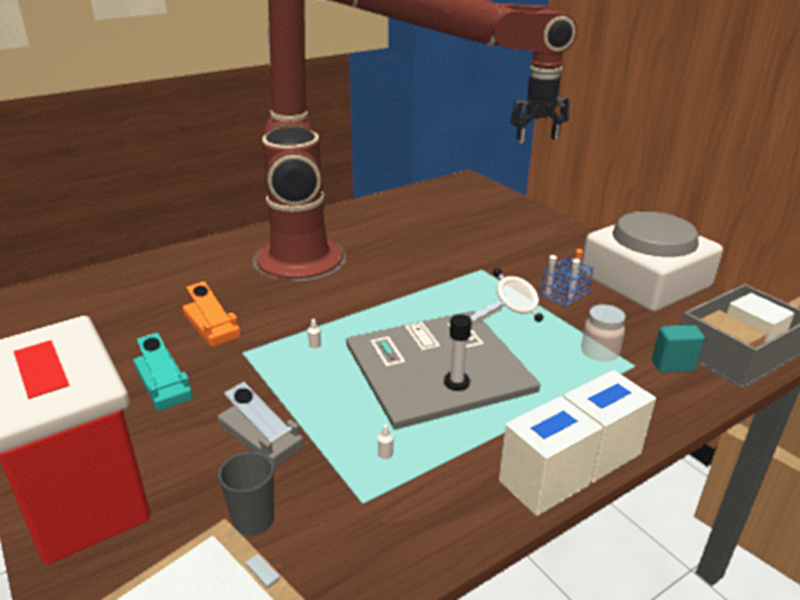

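View pics/top0.png

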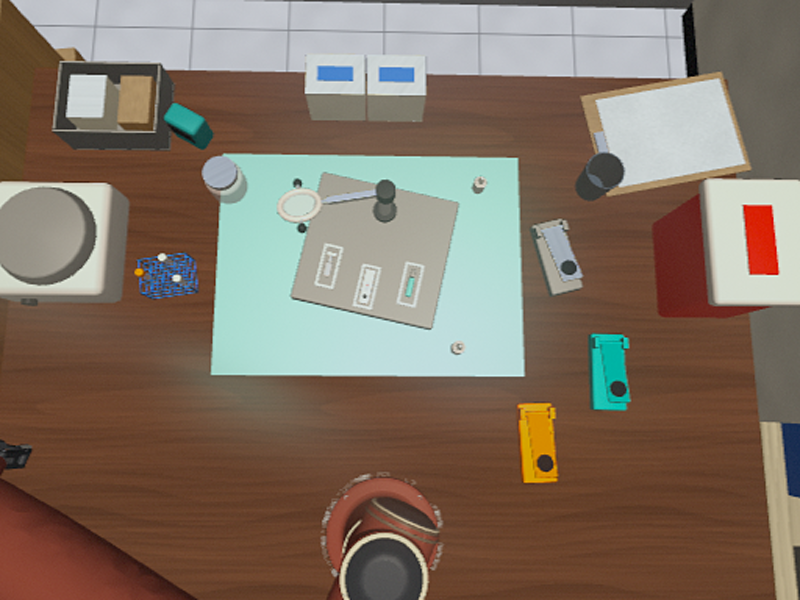

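The scene view shows the magnifier arm swung left, from the hub at (385,190) to the lens at (299,205), with knobs at (297,183) and (302,228) (top picture pixels).
Switch candidates are grey (557,257), turquoise (609,372) and orange (538,443); I choose grey. Cassette candidates are the nests at (329,266), (367,286) and (410,285). I'll check those in a crop and measure.

```bash
python3 - <<'E'
from h import *
tiles=[]
for n in("top","scene"):
    z=np.load(f"pics/{n}0.npz"); im,d,K,T=[z[k] for k in("im","d","K","T")]
    P=cloud(d,K,T); dark=(im.max(-1)<75)&(d>0)
    print(n)
    m=(dark&(P[...,2]>0.05)&(P[...,2]<.2)&(P[...,0]>.4)&(abs(P[...,1])<.6)).astype(np.uint8)
    c,l,s,ce=cv2.connectedComponentsWithStats(m)
    for i in range(1,c):
        if s[i,4]>5: q=P[l==i]; print(s[i].tolist(),ce[i].round(1),q.mean(0).round(3),q.min(0).round(3),q.max(0).round(3))
    # ring + tray
    m=(P[...,2]>0.1)&(P[...,2]<.19)&(P[...,0]>.5)&(P[...,1]>-.1)&(P[...,1]<.3)&~dark
    q=P[m]; print("ring/bar",m.sum(),q.mean(0).round(3),q.min(0).round(3),q.max(0).round(3))
    (x0,y0,w,h)=(175,100,120,115) if n=="top" else (210,195,120,90)
    tiles.append(cv2.resize(im[y0:y0+h,x0:x0+w,::-1],(400,400),interpolation=cv2.INTER_CUBIC))
    if n=="top": im0,P0=im,P
cv2.imwrite("pics/crop.png",np.hstack(tiles))
# nests in top: white rims on tray
z=np.load("pics/top0.npz"); im,d,K,T=[z[k] for k in("im","d","K","T")]
m=(im.min(-1)>190).astype(np.uint8); m[:145]=0;m[205:]=0;m[:,:195]=0;m[:,285:]=0
m=cv2.morphologyEx(m,cv2.MORPH_CLOSE,np.ones((5,5)))
for c in cv2.findContours(m,cv2.RETR_EXTERNAL,cv2.CHAIN_APPROX_NONE)[0]:
    if len(c)>20:
        r=cv2.minAreaRect(c); print("nest",r,ray(*r[0],K,T,.025).round(4))
E
```

```text
top
[56, 41, 45, 7, 275] [79.3 43.7] [0.909 0.53  0.071] [0.905 0.46  0.05 ] [0.913 0.599 0.092]
[52, 42, 81, 49, 502] [94.4 79.5] [0.791 0.475 0.068] [0.761 0.361 0.05 ] [0.911 0.6   0.093]
[378, 98, 21, 21, 200] [390.2 106. ] [ 0.713 -0.447  0.076] [ 0.673 -0.466  0.052] [ 0.731 -0.411  0.102]
[371, 107, 19, 18, 120] [377.8 118.1] [ 0.674 -0.407  0.075] [ 0.657 -0.44   0.05 ] [ 0.706 -0.391  0.105]
[188, 115, 5, 4, 11] [190.4 116.3] [0.654 0.166 0.126] [0.65  0.161 0.121] [0.658 0.173 0.13 ]
[242, 125, 10, 5, 26] [246.6 127.5] [0.614 0.    0.148] [ 0.611 -0.012  0.137] [0.62  0.014 0.162]
[191, 143, 5, 6, 18] [192.9 145.9] [0.55  0.149 0.178] [0.544 0.144 0.17 ] [0.557 0.154 0.186]
[360, 167, 9, 9, 65] [363.8 171. ] [ 0.506 -0.357  0.073] [ 0.492 -0.37   0.066] [ 0.519 -0.344  0.08 ]
ring/bar 2986 [0.797 0.063 0.128] [ 0.545 -0.074  0.1  ] [0.924 0.2   0.182]
scene
[316, 172, 5, 5, 20] [317.8 174. ] [0.558 0.147 0.173] [0.55  0.142 0.166] [0.564 0.154 0.179]
[342, 201, 5, 5, 16] [344.3 202.9] [0.66  0.163 0.121] [0.656 0.158 0.115] [0.665 0.168 0.125]
[288, 202, 14, 16, 192] [294.1
[... 363 characters left out ...]
687 -0.416  0.099]
[166, 293, 7, 14, 48] [169.6 299.5] [ 0.689 -0.397  0.077] [ 0.68  -0.403  0.052] [ 0.699 -0.394  0.094]
[142, 303, 33, 27, 436] [159.9 318.9] [ 0.727 -0.438  0.074] [ 0.695 -0.466  0.05 ] [ 0.738 -0.4    0.1  ]
ring/bar 3595 [0.833 0.047 0.121] [ 0.556 -0.078  0.1  ] [0.927 0.2   0.173]
nest ((234.34226989746094, 182.9624481201172), (12.50750732421875, 27.84078598022461), 13.392496109008789) [0.4743 0.0364 0.025 ]
nest ((262.13525390625, 181.6411590576172), (12.473502159118652, 27.65863609313965), 12.528807640075684) [ 0.4793 -0.0502  0.025 ]
nest ((209.91180419921875, 169.85293579101562), (12.369316101074219, 27.406526565551758), 14.03624439239502) [0.5153 0.1132 0.025 ]
```

View pics/crop.png

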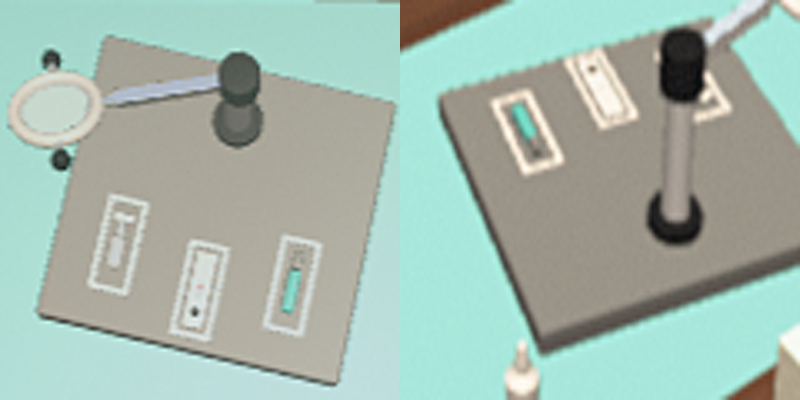

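The crop shows the cassette (white, window, dark dot) in the middle nest at top pixel (367,286). The left nest holds the ampoule and the right one the teal lancet. Knob midpoint is (0.606,0.157,0.149), about 160 mm from the hub, so it agrees with the text. Next I refine the pivot and plan the first reach.

```bash
cat >> h.py <<'E'
def rows_to(p,ydir=None):
    "shift in tool mm from the present TCP to p; roll to bring tool y along +-ydir (xy)"
    o=ctrl.get_obs(); M=R.from_rotvec(o["tool_rot"]).as_matrix(); 
    print("tcp",o["tool_pos"].round(4),"F",o["contact_force"].round(1),"open",round(o["opening"],4),"t",round(o["t"],2),"tool z",M[:,2].round(3),"y",M[:,1].round(3))
    print("shift mm",(M.T@(np.array(p)-o["tool_pos"])*1e3).round(1))
    if ydir is not None:
        a=np.arctan2(M[1,1],M[0,1])-np.arctan2(ydir[1],ydir[0]); a=(a+np.pi/2)%np.pi-np.pi/2; print("roll",round(a,3))
E
python3 - <<'E'
from h import *
for n in("top","scene"):
    z=np.load(f"pics/{n}0.npz"); im,d,K,T=[z[k] for k in("im","d","K","T")]; P=cloud(d,K,T)
    m=(P[...,2]>.156)&(P[...,2]<.17)&(np.hypot(P[...,0]-.636,P[...,1])<.03)
    q=P[m].astype(np.float32); c,r,_=cv2.minAreaRect(q[:,:2]); print(n,m.sum(),q.mean(0).round(4),c,r,np.median(q[:,2]))
    m=(P[...,2]>.13)&(P[...,2]<.16)&(np.hypot(P[...,0]-.62,P[...,1]-.083)<.03)&(im.min(-1)>100)
    print("bar",m.sum(),np.median(P[m],0).round(4),P[m][:,2].max())
nn=np.array([[.4743,.0364],[.4793,-.0502],[.5153,.1132]])
A=np.c_[2*nn,np.ones(3)]; s=np.linalg.solve(A,(nn**2).sum(1)); print("circle",s[:2],np.sqrt(s[2]+s[:2]@s[:2]))
piv=np.array([.636,0.]); lens=np.array([.606,.157]); u=(lens-piv)/np.linalg.norm(lens-piv)
rows_to([*(piv+.085*u),.231],[-u[1],u[0]])
E
```

```text
Traceback (most recent call last):
cv2.error: OpenCV(4.12.0) /io/opencv/modules/imgproc/src/convhull.cpp:143: error: (-215:Assertion failed) total >= 0 && (depth == CV_32F || depth == CV_32S) in function 'convexHull'
```

```bash
python3 - <<'E'
from h import *
for n in("top","scene"):
    z=np.load(f"pics/{n}0.npz"); im,d,K,T=[z[k] for k in("im","d","K","T")]; P=cloud(d,K,T)
    m=(P[...,2]>.156)&(P[...,2]<.17)&(np.hypot(P[...,0]-.636,P[...,1])<.03)
    q=P[m].astype(np.float32); c,r,_=cv2.minAreaRect(np.ascontiguousarray(q[:,:2])); print(n,m.sum(),q.mean(0).round(4),c,r,np.median(q[:,2]))
    m=(P[...,2]>.13)&(P[...,2]<.16)&(np.hypot(P[...,0]-.62,P[...,1]-.083)<.03)&(im.min(-1)>100)
    print("bar",m.sum(),np.median(P[m],0).round(4),P[m][:,2].max())
nn=np.array([[.4743,.0364],[.4793,-.0502],[.5153,.1132]])
A=np.c_[2*nn,np.ones(3)]; s=np.linalg.solve(A,(nn**2).sum(1)); print("circle",s[:2],np.sqrt(s[2]+s[:2]@s[:2]))
piv=np.array([.636,0.]); lens=np.array([.606,.157]); u=(lens-piv)/np.linalg.norm(lens-piv)
rows_to([*(piv+.085*u),.231],[-u[1],u[0]])
E
```

```text
top 135 [0.6292 0.0023 0.1615] (0.6295982599258423, 0.002355014905333519) (0.03650452941656113, 0.03424612805247307) 0.16166045
bar 96 [0.6158 0.0813 0.1518] 0.1567614102511452
scene 96 [ 6.359e-01 -2.000e-04  1.590e-01] (0.6344033479690552, 0.0004994627088308334) (0.03603300452232361, 0.03872133046388626) 0.15907463
bar 94 [0.6231 0.0816 0.1478] 0.15180279944979636
circle [0.63114547 0.0020114 ] 0.16057109935684571
tcp [0.1843 0.5966 0.2302] F [-0.4  0.6  0.4] open 0.0853 t 0.1 tool z [-0.001 -0.002 -1.   ] y [ 0.295  0.955 -0.002]
shift mm [-5.678e+02 -3.615e+02 -3.000e-01]
roll 1.082
```

```bash
python3 -m handwheel '[{"tx":-28.3,"ty":-18},{"tx":-28.3,"ty":-18},{"tx":-28.3,"ty":-18},{"tx":-28.3,"ty":-18},{"tx":-28.3,"ty":-18},{"tx":-28.3,"ty":-18},{"tx":-28.3,"ty":-18},{"tx":-28.3,"ty":-18},{"tx":-28.3,"ty":-18},{"tx":-28.3,"ty":-18}]' 85 40
python3 -m handwheel '[{"tx":-28.3,"ty":-18},{"tx":-28.3,"ty":-18},{"tx":-28.3,"ty":-18},{"tx":-28.3,"ty":-18},{"tx":-28.3,"ty":-18},{"tx":-28.3,"ty":-18},{"tx":-28.3,"ty":-18},{"tx":-28.3,"ty":-18},{"tx":-28.3,"ty":-18},{"tx":-28.3,"ty":-18}]'
python3 -m handwheel '[{"roll":0.108},{"roll":0.108},{"roll":0.108},{"roll":0.108},{"roll":0.108},{"roll":0.108},{"roll":0.108},{"roll":0.108},{"roll":0.108},{"roll":0.108},{},{}]'
python3 - <<'E'
from h import *
im,d,K,T=cam("wrist"); P=cloud(d,K,T); np.savez("pics/w1.npz",im=im,d=d,K=K,T=T)
cv2.imwrite("pics/w1.png",im[...,::-1])
m=(P[...,2]>.135)&(P[...,2]<.16)&(P[...,1]<.105)&(P[...,1]>.03)&(im.min(-1)>80)
q=P[m]; print(m.sum(),np.median(q,0).round(4))
if m.sum()>20:
    l=cv2.fitLine(q[:,:2].astype(np.float32),cv2.DIST_HUBER,0,.001,.001).ravel(); print(l)
piv=np.array([.632,.0015]); u=np.array([-.165,.986])
rows_to([*(piv+.085*u),.126],[-u[1],u[0]])
E
```

```text
0 [nan nan nan]
tcp [0.1844 0.5966 0.2303] F [0.8 0.2 0.2] open 0.0855 t 0.15 tool z [-0.001 -0.002 -1.   ] y [ 0.295  0.955 -0.002]
shift mm [-565.3 -360.3  104.8]
roll 1.105$[0]: bad value
$[0]: bad value
$[0]: bad value
  return _methods._mean(a, axis=axis, dtype=dtype,
  ret = um.true_divide(
```

View pics/w1.png

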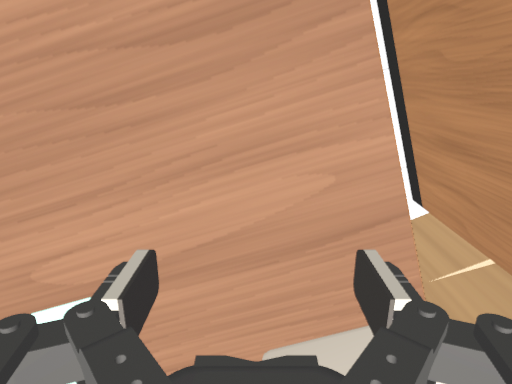

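The moves were refused ("bad value"), so the arm has not moved and the picture shows only bare desk. I'll try rows with all four keys.

```bash
python3 -m handwheel '[{"tx":-28,"ty":-18,"tz":0,"roll":0}]' 85 40; python3 -m handwheel --help | head -20
```

```text
t: 0.23
tool_pos: [0.2036, 0.5734, 0.2305]
tool_rot: [-0.462, -3.105, -0.001]
contact_force: [1.1, -0.6, -0.2]
opening: 0.0857
grip_force: 0.0invalid input: not JSON, or not a number
```

```bash
python3 -m handwheel '[{"tx":-28.3,"ty":-18,"tz":0,"roll":0},{"tx":-28.3,"ty":-18,"tz":0,"roll":0},{"tx":-28.3,"ty":-18,"tz":0,"roll":0},{"tx":-28.3,"ty":-18,"tz":0,"roll":0},{"tx":-28.3,"ty":-18,"tz":0,"roll":0},{"tx":-28.3,"ty":-18,"tz":0,"roll":0},{"tx":-28.3,"ty":-18,"tz":0,"roll":0},{"tx":-28.3,"ty":-18,"tz":0,"roll":0},{"tx":-28.3,"ty":-18,"tz":0,"roll":0},{"tx":-28.3,"ty":-18,"tz":0,"roll":0}]'; echo
python3 -m handwheel '[{"tx":-28.3,"ty":-18,"tz":0,"roll":0},{"tx":-28.3,"ty":-18,"tz":0,"roll":0},{"tx":-28.3,"ty":-18,"tz":0,"roll":0},{"tx":-28.3,"ty":-18,"tz":0,"roll":0},{"tx":-28.3,"ty":-18,"tz":0,"roll":0},{"tx":-28.3,"ty":-18,"tz":0,"roll":0},{"tx":-28.3,"ty":-18,"tz":0,"roll":0},{"tx":-28.3,"ty":-18,"tz":0,"roll":0},{"tx":-28.3,"ty":-18,"tz":0,"roll":0}]'; echo
python3 -m handwheel '[{"tx":0,"ty":0,"tz":0,"roll":0.11},{"tx":0,"ty":0,"tz":0,"roll":0.11},{"tx":0,"ty":0,"tz":0,"roll":0.11},{"tx":0,"ty":0,"tz":0,"roll":0.11},{"tx":0,"ty":0,"tz":0,"roll":0.11},{"tx":0,"ty":0,"tz":0,"roll":0.11},{"tx":0,"ty":0,"tz":0,"roll":0.11},{"tx":0,"ty":0,"tz":0,"roll":0.11},{"tx":0,"ty":0,"tz":0,"roll":0.11},{"tx":0,"ty":0,"tz":0,"roll":0.11},{"tx":0,"ty":0,"tz":0,"roll":0},{"tx":0,"ty":0,"tz":0,"roll":0}]'; echo
python3 - <<'E'
from h import *
im,d,K,T=cam("wrist"); P=cloud(d,K,T); np.savez("pics/w2.npz",im=im,d=d,K=K,T=T)
cv2.imwrite("pics/w2.png",im[...,::-1])
m=(P[...,2]>.135)&(P[...,2]<.16)&(P[...,1]<.105)&(P[...,1]>.03)&(im.min(-1)>80)
q=P[m]; print(m.sum())
if m.sum()>20:
    print(np.median(q,0).round(4)); l=cv2.fitLine(q[:,:2].astype(np.float32),cv2.DIST_HUBER,0,.001,.001).ravel(); print(l)
piv=np.array([.632,.0015]); u=np.array([-.165,.986])
rows_to([*(piv+.085*u),.126],[-u[1],u[0]])
E
```

```text
t: 1.07
tool_pos: [0.4238, 0.3146, 0.231]
tool_rot: [-0.469, -3.106, 0.0]
contact_force: [-0.2, 0.3, -0.3]
opening: 0.0849
grip_force: 0.0

t: 1.82
tool_pos: [0.6194, 0.0846, 0.2308]
tool_rot: [-0.469, -3.106, 0.0]
contact_force: [-0.4, -0.6, 0.0]
opening: 0.0851
grip_force: 0.0

t: 2.82
tool_pos: [0.6185, 0.0861, 0.2309]
tool_rot: [-2.02, -2.405, 0.001]
contact_force: [-0.1, 0.1, -0.4]
opening: 0.0847
grip_force: 0.0

1681
[0.6202 0.0693 0.1521]
[ 0.17474097 -0.98461443  0.6202625   0.0686666 ]
tcp [0.6186 0.0861 0.231 ] F [ 0.4 -0.7  0.1] open 0.0851 t 2.87 tool z [-0. -0. -1.] y [ 0.985  0.173 -0.   ]
shift mm [ -0.7  -0.7 105. ]
roll 0.008
```

View pics/w2.png

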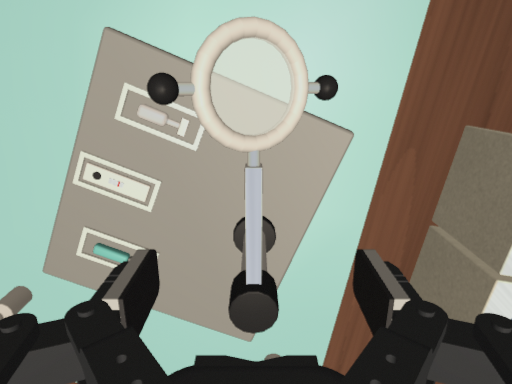

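The wrist view shows the bar centred between the fingers at column 254, the hub at (254,302), the raised knob at (163,88) and the cassette at (117,182). Going down and pinching now, and computing the swing.

```bash
python3 -m handwheel '[{"tx":0,"ty":0,"tz":15,"roll":0},{"tx":0,"ty":-1,"tz":15,"roll":0},{"tx":0,"ty":0,"tz":15,"roll":0},{"tx":0,"ty":0,"tz":15,"roll":0},{"tx":0,"ty":0,"tz":15,"roll":0},{"tx":0,"ty":0,"tz":15,"roll":0},{"tx":0,"ty":0,"tz":15,"roll":0},{"tx":0,"ty":0,"tz":0,"roll":0},{"tx":0,"ty":0,"tz":0,"roll":0}]'; echo
python3 -m handwheel '[{"tx":0,"ty":0,"tz":0,"roll":0},{"tx":0,"ty":0,"tz":0,"roll":0},{"tx":0,"ty":0,"tz":0,"roll":0},{"tx":0,"ty":0,"tz":0,"roll":0},{"tx":0,"ty":0,"tz":0,"roll":0},{"tx":0,"ty":0,"tz":0,"roll":0},{"tx":0,"ty":0,"tz":0,"roll":0},{"tx":0,"ty":0,"tz":0,"roll":0},{"tx":0,"ty":0,"tz":0,"roll":0},{"tx":0,"ty":0,"tz":0,"roll":0}]' 5 40; echo
python3 - <<'E'
from h import *
z=np.load("pics/w2.npz"); im,d,K,T=[z[k] for k in("im","d","K","T")]; P=cloud(d,K,T)
m=(P[...,2]>.157)&(P[...,2]<.168)&(np.hypot(P[...,0]-.632,P[...,1])<.035); print("hub",np.median(P[m],0).round(4))
c,r=cv2.minEnclosingCircle(np.ascontiguousarray(P[m][:,:2].astype(np.float32))); print(c,r)
g=(im.min(-1)>170).astype(np.uint8); g[:145]=0; g[215:]=0; g[:,165:]=0
n,l,s,ce=cv2.connectedComponentsWithStats(g)
for i in range(1,n):
    if s[i,4]>30: print(s[i],ce[i].round(1),ray(*ce[i],K,T,.027).round(4),np.median(P[l==i],0).round(4))
E
```

```text
t: 3.62
tool_pos: [0.6162, 0.0859, 0.1237]
tool_rot: [-2.021, -2.401, 0.005]
contact_force: [0.9, 1.1, 0.2]
opening: 0.085
grip_force: 0.0

t: 4.45
tool_pos: [0.6176, 0.0859, 0.1268]
tool_rot: [-2.024, -2.403, 0.0]
contact_force: [-4.2, -0.3, 4.8]
opening: 0.0112
grip_force: 42.7

hub [0.6318 0.0026 0.1621]
(0.6323996782302856, 0.0003436517727095634) 0.019345885142683983
[ 73 151  88  61 969] [115.6 181.2] [0.4759 0.0359 0.027 ] [0.4756 0.037  0.0252]
[  83  163   67   39 1035] [116.5 182.4] [0.4769 0.0347 0.027 ] [0.4777 0.0344 0.0272]
```

```bash
python3 -m handwheel '[{"tx":-0.15,"ty":-5.07,"tz":0,"roll":-0.059},{"tx":-0.15,"ty":-5.07,"tz":0,"roll":-0.059},{"tx":-0.15,"ty":-5.07,"tz":0,"roll":-0.059},{"tx":-0.15,"ty":-5.07,"tz":0,"roll":-0.059},{"tx":-0.15,"ty":-5.07,"tz":0,"roll":-0.059},{"tx":-0.15,"ty":-5.07,"tz":0,"roll":-0.059},{"tx":-0.15,"ty":-5.07,"tz":0,"roll":-0.059},{"tx":-0.15,"ty":-5.07,"tz":0,"roll":-0.059},{"tx":-0.15,"ty":-5.07,"tz":0,"roll":-0.059},{"tx":-0.15,"ty":-5.07,"tz":0,"roll":-0.059},{"tx":0,"ty":0,"tz":0,"roll":0}]'; python3 - <<'E'
from h import *
o=ctrl.get_obs(); v=o["tool_pos"][:2]-[.6322,.001]; print("\nr",np.hypot(*v),"ang",np.arctan2(v[1],-v[0])); rows_to(o["tool_pos"],[v[1],-v[0]])
E
```

```text
t: 5.37
tool_pos: [0.5723, 0.0637, 0.1268]
tool_rot: [-1.235, -2.887, -0.001]
contact_force: [-5.8, 0.8, 5.4]
opening: 0.0113
grip_force: 42.8

r 0.0866729766694981 ang 0.8085711802295383
tcp [0.5723 0.0637 0.1268] F [-5.8  0.8  5.4] open 0.0113 t 5.37 tool z [-0.001  0.001 -1.   ] y [ 0.723  0.69  -0.   ]
shift mm [0. 0. 0.]
roll -0.0
```

```bash
python3 -m handwheel '[{"tx":-0.15,"ty":-5.13,"tz":0,"roll":-0.0595},{"tx":-0.15,"ty":-5.13,"tz":0,"roll":-0.0595},{"tx":-0.15,"ty":-5.13,"tz":0,"roll":-0.0595},{"tx":-0.15,"ty":-5.13,"tz":0,"roll":-0.0595},{"tx":-0.15,"ty":-5.13,"tz":0,"roll":-0.0595},{"tx":-0.15,"ty":-5.13,"tz":0,"roll":-0.0595},{"tx":-0.15,"ty":-5.13,"tz":0,"roll":-0.0595},{"tx":-0.15,"ty":-5.13,"tz":0,"roll":-0.0595},{"tx":-0.15,"ty":-5.13,"tz":0,"roll":-0.0595},{"tx":-0.15,"ty":-5.13,"tz":0,"roll":-0.0595},{"tx":0,"ty":0,"tz":0,"roll":0},{"tx":0,"ty":0,"tz":0,"roll":0}]'; cat > lens.py <<'E'
from h import *
import sys
tag=sys.argv[1]; piv=np.array([.6322,.001])
o=ctrl.get_obs(); v=o["tool_pos"][:2]-piv; print("tool ang",np.arctan2(v[1],-v[0]).round(4))
for n in sys.argv[2:]:
    im,d,K,T=cam(n); np.savez(f"pics/{n}{tag}.npz",im=im,d=d,K=K,T=T); cv2.imwrite(f"pics/{n}{tag}.png",im[...,::-1]); P=cloud(d,K,T)
    m=((im.max(-1)<75)&(P[...,2]>.1)&(P[...,2]<.19)&(abs(np.hypot(P[...,0]-.632,P[...,1])-.17)<.02)).astype(np.uint8)
    c,l,s,ce=cv2.connectedComponentsWithStats(m); k=[]
    for i in range(1,c):
        if s[i,4]>6:
            # ball centre: ray through centroid, 9 mm behind the nearest surface
            r=T[:3,:3]@np.array([(ce[i][0]-K[0,2])/K[0,0],(ce[i][1]-K[1,2])/K[1,1],1]); z=np.percentile(d[l==i],10)+.009/np.linalg.norm(r)
            b=T[:3,3]+r*z; k.append(b); print(n,"knob",s[i,4],ce[i].round(1),b.round(4))
    if len(k)==2:
        k.sort(key=lambda b:b[1]); mid=(k[0]+k[1])/2; D=k[1]-k[0]; w=mid[:2]-piv
        print("lens mid",mid.round(4),"r",np.hypot(*w).round(4),"ang",np.arctan2(w[1],-w[0]).round(4),"tilt",np.arcsin((k[1][2]-k[0][2])/np.linalg.norm(D)).round(3),"len",np.linalg.norm(D).round(4))
E
echo; python3 lens.py b top scene
```

```text
t: 6.37
tool_pos: [0.5468, 0.0191, 0.1268]
tool_rot: [-0.336, -3.12, 0.001]
contact_force: [-11.1, -0.5, 9.3]
opening: 0.0111
grip_force: 43.2

tool ang 0.209
scene knob 21 [255. 177.] [ 0.4671 -0.0146  0.1696]
```

```bash
python3 -m handwheel '[{"tx":0,"ty":0,"tz":0,"roll":0},{"tx":0,"ty":0,"tz":0,"roll":0},{"tx":0,"ty":0,"tz":0,"roll":0},{"tx":0,"ty":0,"tz":0,"roll":0},{"tx":0,"ty":0,"tz":0,"roll":0},{"tx":0,"ty":0,"tz":0,"roll":0},{"tx":0,"ty":0,"tz":0,"roll":0},{"tx":0,"ty":0,"tz":0,"roll":0}]' 85; echo;python3 -m handwheel '[{"tx":0,"ty":0,"tz":-15,"roll":0},{"tx":0,"ty":0,"tz":-15,"roll":0},{"tx":0,"ty":0,"tz":-15,"roll":0},{"tx":0,"ty":0,"tz":-15,"roll":0},{"tx":0,"ty":0,"tz":-15,"roll":0},{"tx":0,"ty":0,"tz":-15,"roll":0},{"tx":0,"ty":0,"tz":-15,"roll":0},{"tx":0,"ty":0,"tz":0,"roll":0},{"tx":0,"ty":0,"tz":0,"roll":0},{"tx":0,"ty":0,"tz":0,"roll":0}]'; echo
python3 lens.py c wrist top scene
```

```text
t: 7.13
tool_pos: [0.5483, 0.0194, 0.1263]
tool_rot: [0.337, 3.123, 0.0]
contact_force: [0.2, 0.2, -0.1]
opening: 0.0853
grip_force: 0.0

t: 7.97
tool_pos: [0.5478, 0.0194, 0.2302]
tool_rot: [-0.337, -3.122, 0.0]
contact_force: [-0.7, -0.3, 0.3]
opening: 0.0852
grip_force: 0.0

tool ang 0.2151
wrist knob 784 [165.   86.5] [ 0.4648 -0.0154  0.1717]
wrist knob 407 [328.9  86.3] [0.4875 0.0865 0.1191]
lens mid [0.4762 0.0355 0.1454] r 0.1598 ang 0.2179 tilt -0.467 len 0.1169
scene knob 21 [255. 177.] [ 0.467  -0.0145  0.1695]
scene knob 10 [286.5 185.7] [0.4904 0.0866 0.1182]
lens mid [0.4787 0.036  0.1438] r 0.1575 ang 0.2243 tilt -0.459 len 0.1158
```

View pics/wristc.png

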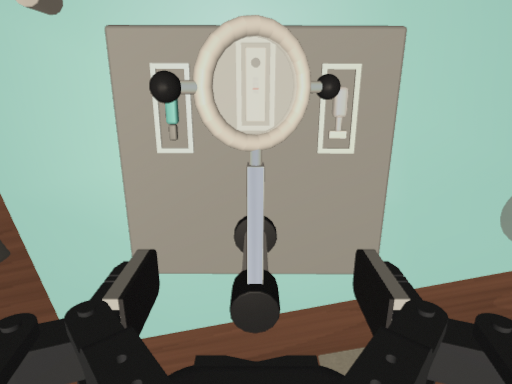

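The wrist view shows the cassette window (255,85) centred in the ring, with the level lens midpoint within 1 mm of the cassette (0.4762,0.0355 vs 0.4769,0.0347). The raised knob is at (165,86). Next is to close the fingers and move over the knob.

```bash
python3 - <<'E'
from h import *
rows_to([.4648,-.0154,.195])
E
python3 -m handwheel '[{"tx":0,"ty":0,"tz":0,"roll":0},{"tx":0,"ty":0,"tz":0,"roll":0},{"tx":0,"ty":0,"tz":0,"roll":0},{"tx":0,"ty":0,"tz":0,"roll":0},{"tx":0,"ty":0,"tz":0,"roll":0},{"tx":0,"ty":0,"tz":0,"roll":0},{"tx":0,"ty":0,"tz":0,"roll":0},{"tx":0,"ty":0,"tz":0,"roll":0}]' 0
```

```text
tcp [0.5475 0.0195 0.2297] F [-0.3  0.1 -0.5] open 0.085 t 8.12 tool z [-0.002  0.    -1.   ] y [ 0.213  0.977 -0.   ]
shift mm [ 73.3 -51.7  34.9]
t: 8.78
tool_pos: [0.5483, 0.0194, 0.2314]
tool_rot: [0.337, 3.123, 0.0]
contact_force: [0.1, -0.3, 0.3]
opening: -0.0004
grip_force: 0.0
```

```bash
python3 -m handwheel '[{"tx":18.5,"ty":-13,"tz":0,"roll":0},{"tx":18.5,"ty":-13,"tz":0,"roll":0},{"tx":18.5,"ty":-13,"tz":0,"roll":0},{"tx":18.5,"ty":-13,"tz":0,"roll":0},{"tx":0,"ty":0,"tz":12,"roll":0},{"tx":0,"ty":0,"tz":12,"roll":0},{"tx":0,"ty":0,"tz":12,"roll":0},{"tx":0,"ty":0,"tz":0,"roll":0},{"tx":0,"ty":0,"tz":0,"roll":0},{"tx":0,"ty":0,"tz":0,"roll":0},{"tx":0,"ty":0,"tz":0,"roll":0}]'; echo
python3 lens.py d wrist scene; python3 - <<'E'
from h import *
rows_to([.4648,-.0154,.195])
E
```

```text
t: 9.7
tool_pos: [0.4655, -0.0155, 0.1957]
tool_rot: [0.336, 3.123, -0.0]
contact_force: [0.2, -0.5, -0.0]
opening: -0.0003
grip_force: 0.0

tool ang -0.0988
wrist knob 445 [408.1 197.4] [0.4872 0.0868 0.1191]
wrist knob 619 [255.6 225.4] [ 0.4632 -0.015   0.1706]
lens mid [0.4752 0.0359 0.1449] r 0.1608 ang 0.2188 tilt -0.457 len 0.1166
scene knob 22 [255.1 176.9] [ 0.4672 -0.0144  0.1699]
scene knob 10 [286.5 185.7] [0.4894 0.0874 0.1174]
lens mid [0.4783 0.0365 0.1436] r 0.158 ang 0.2268 tilt -0.467 len 0.1167
tcp [ 0.4655 -0.0156  0.1959] F [ 1.1 -0.1  0. ] open 0.0004 t 9.8 tool z [ 0.001 -0.    -1.   ] y [0.213 0.977 0.   ]
shift mm [0.7 0.1 0.9]
```

View pics/wristd.png

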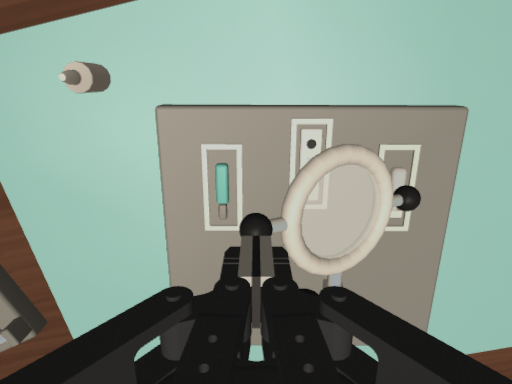

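The wrist view shows the closed fingertips right over the raised knob at (256,227). Pressing down, first a little short of level.

```bash
python3 -m handwheel '[{"tx":0,"ty":0,"tz":5,"roll":0},{"tx":0,"ty":0,"tz":5,"roll":0},{"tx":0,"ty":0,"tz":4,"roll":0},{"tx":0,"ty":-1,"tz":4,"roll":0},{"tx":0,"ty":-1,"tz":4,"roll":0},{"tx":0,"ty":-1,"tz":4,"roll":0},{"tx":0,"ty":-1,"tz":4,"roll":0},{"tx":0,"ty":-1,"tz":4,"roll":0},{"tx":0,"ty":-0.5,"tz":4,"roll":0},{"tx":0,"ty":0,"tz":0,"roll":0},{"tx":0,"ty":0,"tz":0,"roll":0}]'; echo
python3 lens.py e wrist scene
```

```text
t: 10.72
tool_pos: [0.4637, -0.0207, 0.1568]
tool_rot: [-0.337, -3.123, -0.002]
contact_force: [0.1, 0.3, 0.8]
opening: 0.0004
grip_force: 0.3

tool ang -0.1283
wrist knob 1113 [268.2 251.2] [ 0.4545 -0.0135  0.176 ]
wrist knob 973 [486.6 240.3] [0.4897 0.0942 0.1431]
wrist knob 473 [230.6 262.5] [ 0.4557 -0.0294  0.1771]
scene knob 22 [250.  176.2] [ 0.4657 -0.0312  0.1769]
scene knob 15 [289.4 178.4] [0.4919 0.0951 0.142 ]
scene knob 16 [253.9 184.6] [ 0.465  -0.017   0.1435]
```

```bash
python3 -m handwheel '[{"tx":0,"ty":0,"tz":1,"roll":0},{"tx":0,"ty":0,"tz":1,"roll":0},{"tx":0,"ty":0,"tz":0.4,"roll":0},{"tx":0,"ty":0,"tz":0,"roll":0},{"tx":0,"ty":0,"tz":0,"roll":0},{"tx":0,"ty":0,"tz":0,"roll":0}]'; echo
python3 -m handwheel '[{"tx":0,"ty":0,"tz":-8,"roll":0},{"tx":0,"ty":0,"tz":-12,"roll":0},{"tx":-15,"ty":15,"tz":-15,"roll":0},{"tx":-18,"ty":15,"tz":-15,"roll":0},{"tx":-20,"ty":15,"tz":-15,"roll":0},{"tx":-20,"ty":10,"tz":-10,"roll":0},{"tx":0,"ty":0,"tz":0,"roll":0},{"tx":0,"ty":0,"tz":0,"roll":0},{"tx":0,"ty":0,"tz":0,"roll":0},{"tx":0,"ty":0,"tz":0,"roll":0}]'; echo
python3 lens.py f wrist scene
```

```text
t: 11.32
tool_pos: [0.4637, -0.0209, 0.1549]
tool_rot: [-0.337, -3.123, -0.0]
contact_force: [-1.5, -0.3, 2.0]
opening: -0.0
grip_force: 1.3

t: 12.15
tool_pos: [0.5457, 0.017, 0.2291]
tool_rot: [-0.337, -3.122, 0.0]
contact_force: [-0.9, -0.2, -0.8]
opening: -0.0001
grip_force: 0.0

tool ang 0.1823
wrist knob 578 [172.2  87.4] [ 0.4631 -0.0195  0.1468]
wrist knob 563 [353.6  90.6] [0.49   0.0941 0.1439]
lens mid [0.4765 0.0373 0.1453] r 0.1598 ang 0.2291 tilt -0.025 len 0.1168
scene knob 17 [289.4 178.1] [0.4916 0.0953 0.1428]
scene knob 21 [253.3 184.1] [ 0.4637 -0.018   0.1447]
lens mid [0.4776 0.0387 0.1437] r 0.1591 ang 0.239 tilt -0.016 len 0.1168
```

View pics/wristf.png

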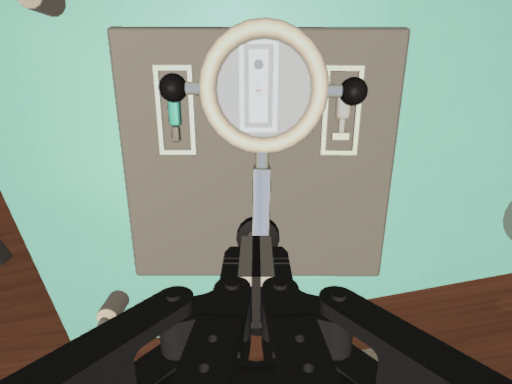

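The wrist view shows a nearly level ring at (264,87) over the cassette at (259,86), with knobs at (173,88) and (353,91). Measured tilt is about -0.02. I'll check the centring and plan the switch reach.

```bash
python3 - <<'E'
from h import *
z=np.load("pics/wristf.npz"); im,d,K,T=[z[k] for k in("im","d","K","T")]; P=cloud(d,K,T)
g=(im.min(-1)>185).astype(np.uint8); g[:45]=0; g[130:]=0; g[:,:244]=0; g[:,274:]=0
n,l,s,ce=cv2.connectedComponentsWithStats(g)
for i in range(1,n):
    if s[i,4]>100: print(s[i],ray(*ce[i],K,T,.027).round(4))
for u,v in((258,86.5),(240,134),(278,134),(244,40),(276,40)): print(u,v,ray(u,v,K,T,.025).round(4))
print("lens edge centre",ray(264,87,K,T,.149).round(4))
rows_to([.507,-.357,.12])
E
```

```text
[ 244   45   30   85 2497] [0.4768 0.0347 0.027 ]
258 86.5 [0.4758 0.0345 0.025 ]
240 134 [0.5174 0.0066 0.025 ]
278 134 [0.5257 0.0446 0.025 ]
244 40 [0.4318 0.0304 0.025 ]
276 40 [0.4383 0.06   0.025 ]
lens edge centre [0.4753 0.0377 0.149 ]
tcp [0.5457 0.0169 0.2292] F [0.2 0.8 0. ] open 0.0005 t 12.25 tool z [-0.001  0.    -1.   ] y [ 0.214  0.977 -0.   ]
shift mm [ -42.2 -373.6  109.2]
```

Lens is about 2.7 mm off along the swing, so I'll re-pinch the bar at the right angle to recentre it.

```bash
python3 -m handwheel '[{"tx":-1.3,"ty":2.7,"tz":0,"roll":0.002},{"tx":0,"ty":0,"tz":0,"roll":0},{"tx":0,"ty":0,"tz":0,"roll":0},{"tx":0,"ty":0,"tz":0,"roll":0},{"tx":0,"ty":0,"tz":0,"roll":0},{"tx":0,"ty":0,"tz":0,"roll":0},{"tx":0,"ty":0,"tz":0,"roll":0},{"tx":0,"ty":0,"tz":0,"roll":0}]' 85; echo
python3 -m handwheel '[{"tx":0,"ty":0,"tz":15,"roll":0},{"tx":0,"ty":0,"tz":15,"roll":0},{"tx":0,"ty":0,"tz":15,"roll":0},{"tx":0,"ty":0,"tz":15,"roll":0},{"tx":0,"ty":0,"tz":15,"roll":0},{"tx":0,"ty":0,"tz":15,"roll":0},{"tx":0,"ty":0,"tz":13,"roll":0},{"tx":0,"ty":0,"tz":0,"roll":0},{"tx":0,"ty":0,"tz":0,"roll":0}]'; echo
python3 -m handwheel '[{"tx":0,"ty":0,"tz":0,"roll":0},{"tx":0,"ty":0,"tz":0,"roll":0},{"tx":0,"ty":0,"tz":0,"roll":0},{"tx":0,"ty":0,"tz":0,"roll":0},{"tx":0,"ty":0,"tz":0,"roll":0},{"tx":0,"ty":0,"tz":0,"roll":0},{"tx":0,"ty":0,"tz":0,"roll":0},{"tx":0,"ty":0,"tz":0,"roll":0},{"tx":0,"ty":0,"tz":0,"roll":0},{"tx":0,"ty":0,"tz":0,"roll":0}]' 5 40; echo
python3 lens.py g scene
```

```text
t: 12.92
tool_pos: [0.5486, 0.0195, 0.2299]
tool_rot: [0.34, 3.123, -0.0]
contact_force: [-0.6, 0.3, -0.7]
opening: 0.0848
grip_force: 0.0

t: 13.67
tool_pos: [0.5481, 0.0196, 0.1262]
tool_rot: [-0.34, -3.121, 0.0]
contact_force: [0.2, 0.0, 0.2]
opening: 0.0849
grip_force: 0.0

t: 14.5
tool_pos: [0.5488, 0.0196, 0.1273]
tool_rot: [0.34, 3.123, 0.0]
contact_force: [-1.3, 0.8, 3.0]
opening: 0.0112
grip_force: 42.3

tool ang 0.2191
scene knob 22 [253.3 184.5] [ 0.4649 -0.019   0.1444]
```

```bash
python3 -m handwheel '[{"tx":0,"ty":-0.6,"tz":0,"roll":-0.005},{"tx":0,"ty":0,"tz":0,"roll":0},{"tx":0,"ty":0,"tz":0,"roll":0}]'; echo
python3 -m handwheel '[{"tx":0,"ty":0,"tz":0,"roll":0},{"tx":0,"ty":0,"tz":0,"roll":0},{"tx":0,"ty":0,"tz":0,"roll":0},{"tx":0,"ty":0,"tz":0,"roll":0},{"tx":0,"ty":0,"tz":0,"roll":0},{"tx":0,"ty":0,"tz":0,"roll":0},{"tx":0,"ty":0,"tz":0,"roll":0},{"tx":0,"ty":0,"tz":0,"roll":0}]' 85; echo
python3 -m handwheel '[{"tx":0,"ty":0,"tz":-15,"roll":0},{"tx":0,"ty":0,"tz":-15,"roll":0},{"tx":0,"ty":0,"tz":-15,"roll":0},{"tx":0,"ty":0,"tz":-15,"roll":0},{"tx":0,"ty":0,"tz":-15,"roll":0},{"tx":0,"ty":0,"tz":-15,"roll":0},{"tx":0,"ty":0,"tz":-12,"roll":0},{"tx":0,"ty":0,"tz":0,"roll":0},{"tx":0,"ty":0,"tz":0,"roll":0},{"tx":0,"ty":0,"tz":0,"roll":0}]'; echo
python3 lens.py h wrist scene; python3 -c "
from h import *
rows_to([.507,-.357,.12])"
```

```text
t: 14.8
tool_pos: [0.5487, 0.0191, 0.1273]
tool_rot: [0.332, 3.124, 0.001]
contact_force: [-1.4, 1.8, 4.8]
opening: 0.011
grip_force: 42.5

t: 15.47
tool_pos: [0.5484, 0.0189, 0.1269]
tool_rot: [-0.332, -3.124, 0.0]
contact_force: [-0.6, 0.3, -0.5]
opening: 0.085
grip_force: 0.0

t: 16.3
tool_pos: [0.548, 0.019, 0.2278]
tool_rot: [-0.332, -3.122, 0.0]
contact_force: [-0.2, -0.2, 0.5]
opening: 0.085
grip_force: 0.0

tool ang 0.2103
wrist knob 595 [165.7  84.7] [ 0.4632 -0.021   0.1468]
wrist knob 579 [348.8  87.2] [0.4892 0.0928 0.1439]
lens mid [0.4762 0.0359 0.1454] r 0.1599 ang 0.2199 tilt -0.025 len 0.1168
scene knob 16 [289.2 177.8] [0.4913 0.0946 0.1439]
scene knob 24 [253.1 184.7] [ 0.4652 -0.0198  0.1442]
lens mid [0.4782 0.0374 0.144 ] r 0.1582 ang 0.2324 tilt -0.002 len 0.1173
tcp [0.5478 0.019  0.2274] F [ 0.3 -0.2  0.2] open 0.0848 t 16.4 tool z [-0.002  0.    -1.   ] y [ 0.21   0.978 -0.   ]
shift mm [ -39.4 -376.1  107.4]
```

```bash
python3 -m handwheel '[{"tx":-8.2,"ty":-31.3,"tz":0,"roll":0},{"tx":-8.2,"ty":-31.3,"tz":0,"roll":0},{"tx":-8.2,"ty":-31.3,"tz":0,"roll":0},{"tx":-8.2,"ty":-31.3,"tz":0,"roll":0},{"tx":-8.2,"ty":-31.3,"tz":0,"roll":0},{"tx":-8.2,"ty":-31.3,"tz":0,"roll":0},{"tx":-8.2,"ty":-31.3,"tz":0,"roll":0},{"tx":-8.2,"ty":-31.3,"tz":0,"roll":0},{"tx":-8.2,"ty":-31.3,"tz":0,"roll":0},{"tx":-8.2,"ty":-31.3,"tz":0,"roll":0},{"tx":-8.2,"ty":-31.3,"tz":0,"roll":0},{"tx":-8.2,"ty":-31.3,"tz":0,"roll":0}]' 0; echo
python3 -m handwheel '[{"tx":0,"ty":0,"tz":0,"roll":0},{"tx":0,"ty":0,"tz":0,"roll":0},{"tx":0,"ty":0,"tz":0,"roll":0}]'; echo
cat > pad.py <<'E'
from h import *
import sys
for n in("wrist","scene"):
    im,d,K,T=cam(n); cv2.imwrite(f"pics/p{sys.argv[1]}{n}.png",im[...,::-1]); P=cloud(d,K,T)
    m=((im.max(-1)<75)&(P[...,2]>.04)&(P[...,2]<.09)&(np.hypot(P[...,0]-.508,P[...,1]+.357)<.03)).astype(np.uint8)
    c,l,s,ce=cv2.connectedComponentsWithStats(m)
    for i in range(1,c):
        if s[i,4]>20:
            q=P[l==i]; cc,sz,_=cv2.minAreaRect(np.ascontiguousarray(q[:,:2].astype(np.float32)))
            print(n,s[i],"median",np.median(q,0).round(4),"zr",np.percentile(q[:,2],[5,95]).round(4),"box",np.round(cc,4),np.round(sz,4),"ray",ray(*ce[i],K,T,.072).round(4))
rows_to([.508,-.357,.09])
E
python3 pad.py 1
```

```text
t: 17.4
tool_pos: [0.5651, -0.3703, 0.2274]
tool_rot: [-0.332, -3.122, -0.002]
contact_force: [0.2, 0.4, 0.4]
opening: 0.0
grip_force: 0.0

t: 17.65
tool_pos: [0.5653, -0.3683, 0.2277]
tool_rot: [-0.332, -3.122, -0.003]
contact_force: [-0.0, 0.4, -0.3]
opening: 0.0002
grip_force: 0.0

wrist [236  87  35  36 986] median [ 0.5081 -0.358   0.0734] zr [0.0694 0.0771] box [ 0.5088 -0.3582] [0.0293 0.0297] ray [ 0.5081 -0.358   0.072 ]
scene [150 249  11   9  78] median [ 0.5095 -0.3568  0.0698] zr [0.0657 0.0742] box [ 0.5098 -0.3575] [0.0254 0.0289] ray [ 0.5129 -0.3579  0.072 ]
tcp [ 0.5657 -0.3676  0.2284] F [0.2 0.7 0.5] open -0.0001 t 17.75 tool z [-0.001  0.001 -1.   ] y [0.209 0.978 0.001]
shift mm [ 58.6  -1.8 138.5]
```

View pics/p1wrist.png

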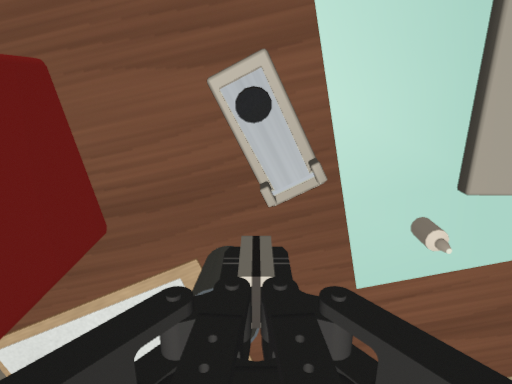

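The wrist view shows the grey switch with the black pad at (253,104) and the hinge at (293,185). Pad top measures (0.508,-0.358,0.0734), which agrees with the 73 mm given. Moving above it.

```bash
python3 -m handwheel '[{"tx":20,"ty":-1,"tz":0,"roll":0},{"tx":20,"ty":-1,"tz":0,"roll":0},{"tx":18.6,"ty":-0.7,"tz":0,"roll":0},{"tx":0,"ty":0,"tz":20,"roll":0},{"tx":0,"ty":0,"tz":20,"roll":0},{"tx":0,"ty":0,"tz":20,"roll":0},{"tx":0,"ty":0,"tz":20,"roll":0},{"tx":0,"ty":0,"tz":20,"roll":0},{"tx":0,"ty":0,"tz":20,"roll":0},{"tx":0,"ty":0,"tz":20,"roll":0},{"tx":0,"ty":0,"tz":0,"roll":0},{"tx":0,"ty":0,"tz":0,"roll":0}]'; echo
python3 -c "
from h import *
rows_to([.508,-.358,.0593])"
```

```text
t: 18.75
tool_pos: [0.5074, -0.3576, 0.0878]
tool_rot: [-0.33, -3.122, -0.003]
contact_force: [-0.2, -0.2, 0.3]
opening: -0.0002
grip_force: 0.0

tcp [ 0.5074 -0.3576  0.0878] F [-0.2 -0.2  0.3] open -0.0002 t 18.75 tool z [-0.002  0.002 -1.   ] y [0.209 0.978 0.001]
shift mm [-0.8 -0.3 28.5]
```

```bash
python3 -m handwheel '[{"tx":0,"ty":0,"tz":4,"roll":0},{"tx":0,"ty":0,"tz":4,"roll":0},{"tx":0,"ty":0,"tz":3,"roll":0},{"tx":0,"ty":0,"tz":2,"roll":0},{"tx":0,"ty":0,"tz":2,"roll":0},{"tx":0,"ty":0,"tz":2,"roll":0},{"tx":0,"ty":0,"tz":2,"roll":0},{"tx":0,"ty":0,"tz":2,"roll":0},{"tx":0,"ty":0,"tz":2,"roll":0},{"tx":0,"ty":0,"tz":0,"roll":0},{"tx":0,"ty":0,"tz":0,"roll":0},{"tx":0,"ty":0,"tz":0,"roll":0}]'; echo
python3 -c "
from h import *
rows_to([.508,-.358,.0608])"
```

```text
t: 19.75
tool_pos: [0.508, -0.3598, 0.0664]
tool_rot: [0.332, 3.123, -0.002]
contact_force: [-2.2, -0.2, 5.0]
opening: -0.0003
grip_force: 2.1

tcp [ 0.508  -0.3598  0.0664] F [-2.2 -0.2  5. ] open -0.0003 t 19.75 tool z [ 0.001 -0.001 -1.   ] y [ 0.21   0.978 -0.001]
shift mm [0.4 1.7 5.6]
```

```bash
python3 -m handwheel '[{"tx":0,"ty":0,"tz":1.5,"roll":0},{"tx":0,"ty":0,"tz":1.5,"roll":0},{"tx":0,"ty":0,"tz":1.5,"roll":0},{"tx":0,"ty":0,"tz":0.8,"roll":0},{"tx":0,"ty":0,"tz":0,"roll":0},{"tx":0,"ty":0,"tz":0,"roll":0},{"tx":0,"ty":0,"tz":0,"roll":0}]'; echo
python3 - <<'E'
from h import *
rows_to([.508,-.358,.0608])
im,d,K,T=cam("scene"); P=cloud(d,K,T)
cv2.imwrite("pics/fin.png",cv2.resize(im[150:310,90:330,::-1],(780,520),interpolation=cv2.INTER_CUBIC))
z0=np.load("pics/scene0.npz")["d"]
# paddle slope: steel surface between pad and hinge, before and now
u=np.array([.5665-.508,.0]);
for n,D in(("before",z0),("now",d)):
    Q=cloud(D,K,T); h=np.array([.508,-.358]); ax=np.array([.95,.31])
    m=(Q[...,2]>.036)&(Q[...,2]<.09)&(np.hypot(Q[...,0]-.555,Q[...,1]+.343)<.03); q=Q[m]
    c=np.linalg.lstsq(np.c_[q[:,:2],np.ones(len(q))],q[:,2],rcond=None)[0]
    for _ in range(3):
        r=np.c_[q[:,:2],np.ones(len(q))]@c-q[:,2]; k=abs(r)<.004; c=np.linalg.lstsq(np.c_[q[k,:2],np.ones(k.sum())],q[k,2],rcond=None)[0]
    print(n,len(q),k.sum(),"slope",np.hypot(*c[:2]).round(3),c[:2].round(3))
E
python3 lens.py z scene top
```

```text
t: 20.33
tool_pos: [0.5078, -0.3597, 0.0611]
tool_rot: [-0.332, -3.124, 0.001]
contact_force: [-2.6, -1.7, 7.0]
opening: -0.0
grip_force: 2.7

tcp [ 0.5078 -0.3597  0.0611] F [-2.6 -1.7  7. ] open -0.0 t 20.33 tool z [-0.    -0.001 -1.   ] y [ 0.21   0.978 -0.001]
shift mm [0.1 1.7 0.3]
before 310 290 slope 0.306 [-0.298 -0.067]
now 269 264 slope 0.172 [-0.165 -0.052]
tool ang -1.2386
scene knob 16 [289.2 177.8] [0.4921 0.094  0.1445]
scene knob 24 [253.1 184.7] [ 0.4658 -0.0202  0.1446]
lens mid [0.4789 0.0369 0.1446] r 0.1574 ang 0.2301 tilt -0.001 len 0.1172
top knob 17 [213.4 170.6] [0.4874 0.0933 0.1443]
```

View pics/fin.png

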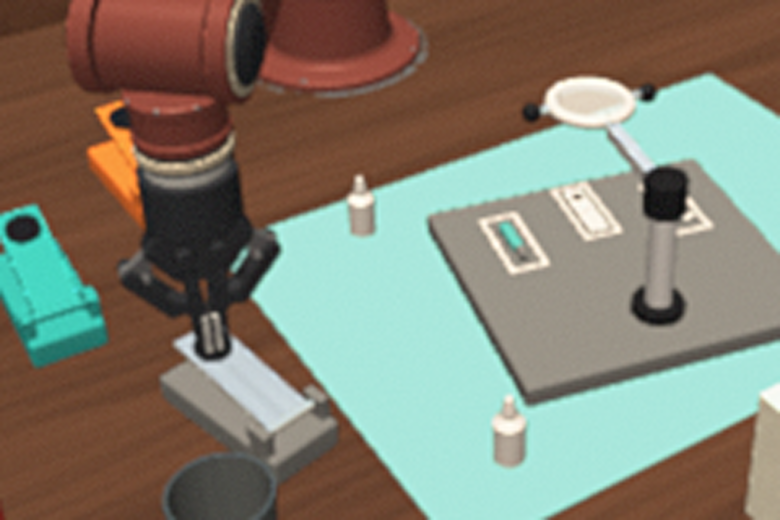

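The picture shows the fingertips on the pad at (210,345) with the paddle partly down, the magnifier at (590,100) level, and the cassette in its nest. Measured slope is 0.17 against 0.306 released, so the paddle is close to half way. Handing in.

```bash
python3 -c "
from station import ctrl
print(ctrl.finish_job())"
```

```text
the job is handed in; nothing more can be done
None
```

The job is handed in at about 20 s: the lens is within 1.5 mm of the cassette's centre by the wrist camera and level to within 0.03 rad, the cassette is in its nest, and the fingertips hold the paddle at about 0.13 of 0.30 rad; in the last picture nothing else looked moved.

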